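# Unhook the sink plug from the keyhole rack behind the cleaning things

## Robot

A 6-joint arm with a two-finger parallel gripper is mounted at the origin on the work surface. World frame = base frame: x ahead of the robot, y to its left, z up, the work surface at z = 0. Lengths are in m, angles in rad, forces in N, time in s.
With the tool pointing down it reaches from about 0.35 to 0.925 m from the base axis. Payload 6.4 kg.
Tool frame: the origin (TCP) lies midway between the tips of the shut fingers; the grasp point (between the pads) lies behind it (arm.grasp_offset is the z of the grasp point in the tool frame, in m); z points along the fingers, y is the direction in which the jaws open and shut (so a half turn about z gives the same grasp; the last joint's range is limited). The gripper opens to 94 mm and grips with 3 to 60 N. Pads are 16 mm wide; open, the fingers measure 119 mm over their backs; the gripper's body (75 mm by 177 mm) begins 78 mm behind the grasp point.
Start: joints at [-1.501, 0.245, 1.558, -0, 1.339, -0.174], TCP at [0.157, -0.631, 0.205] pointing down, gripper open.
Joint ranges: [-3.13, 3.13], [-1.02, 2.26], [0.13, 2.54], [-0.95, 4.09], [0.21, 2.88], [-2.74, 2.74]. Speed limits (rad/s): [2.57, 2.57, 3.14, 3.14, 3.14, 3.14].

## Interface

Orientations are given as [roll, pitch, yaw] about the fixed x, y, z axes, in that order (R = Rz(yaw) Ry(pitch) Rx(roll)).
In Python, from workcell import get_state, optics, arm gives the robot as it stands.
- The arm moves only by the shell command python3 -m crank 'ROWS'. ROWS is JSON, a list of rows, each an object of numbers: "rx", "ry", "rz": the turn, a rotation vector about the world's x, y, z in degrees; "x", "y", "z": the shift along the world's x, y, z in m; "gripper": the closure, from -1 (fully open) to 1 (shut). In form: [{"rx": .., "ry": .., "rz": .., "x": .., "y": .., "z": .., "gripper": ..}, ...]. A call has 1 to 8 rows; each row shifts and turns the commanded pose from where the row before left it; what a row does not reach is not made up. A row lasts 1/8 s, in which the tool goes at most 62.5 mm and 10.7 degrees, less where a joint would pass 70% of its speed; a pose out of reach is approached as far as the arm can. A call with a gripper value outside its range is refused whole. The fingers move at their own pace and stop on an object; the grip force is fixed at half the most. Time passes only in rows, so rows that do not move let the fingers close. It gives the time, the measured TCP pose, the force and the opening at its end, in the units of the state.
- get_state(): the state, without advancing time (a new reading comes with each control period).
- optics.camera(name): name is "scene" or "top"; returns a dict with "frame" (480x640x3 uint8, blue, green, red), "fx", "fy", "cx", "cy" (pixels), "rvec" (rotation vector, rad) and "tvec" (3), from world to camera coordinates, as OpenCV has them. Camera axes: x right, y down, z forward; pixel columns grow to the right and rows downward; lengths in m; the calibration is good to about 2 mm. A picture is of the moment at which its call begins. There is no depth.
- arm.hand_in(): hands the job in, once; it reports no verdict.
The state is a dict: "clock": time; "joints": joint angles; "dq": joint speeds; "effort": joint torques, N m; "position": TCP position; "ee_rot": TCP orientation; "force": force on the tool from outside, world axes, zero at the start; "moment": the same for the moment, N m; "opening": finger opening in m.
Only numpy, scipy, OpenCV 4.12 (cv2) and the standard library are available. Lean on these libraries where they do the work, as an engineer would, in place of code of your own. Each camera call takes 0.05 s, during which the arm holds its last target. There are 200 camera calls.

## Task

We are packing up the kitchen and the sink plug has to go with the sink, but three containers stand on the rack in front of it. Stand all three containers upright on the chopping board, slide the plug along the keyhole slot to its wide end, lift it out and stand it upright on the floor of the red basket, then put each container back upright on the rack where it stood at the start. Leave the mug, the bowl and the roll of tape alone.

Things in the scene. Friction and masses are not known exactly. Their poses are not given: they have to be found in the camera images.
- rack: Fixed low aluminium bridge, 120 (its x) by 296 mm (y), top 45 mm high, 5 mm thick, yaw within 0.3. Origin: footprint centre at worktop height. Keyhole slot on x = 0: 16 mm wide from y = -123 to +91 mm, then a 48 mm square opening centred at y = +115. At the start the plug hangs at y = -115; the containers stand over the slot at about y = -58, 0, +58 in any order, up to 10 mm off centre.
- plug: Sink plug, z up. Origin: underside of its 30 mm steel collar (5 mm thick), resting on the rack top. Black grip, 20 mm diameter, 13 to 47 mm above it. Below: 8 mm stem and black round stopper, 36 mm wide, 12 to 25 mm below it; too wide for the slot, it comes up only through the wide end (let go there, it drops). Slides freely. Stands on its flat foot, origin then 25 mm up. About 120 g.
- canister: Round brushed-steel canister, 50 mm diameter, 75 mm high. Origin: centre of its underside, z up. About 220 g.
- tin: Square white tin, 44 by 44 mm (sides along its x and y), 85 mm high, with a bare metal panel on top. Origin: centre of its underside, z up. Its heading is within 0.15 rad of the rack's. About 250 g.
- bottle: Round white plastic bottle, body 48 mm diameter to 62 mm height, shoulder narrowing up to 78 mm, then a grey cap 27 mm diameter up to 110 mm. Origin: centre of its underside, z up. About 200 g.
- board: Wooden chopping board lying flat, fixed, 260 mm (its x) by 130 mm (its y), 15 mm thick, to one side of the rack. Origin: centre of its underside, at worktop height. The side area for the three containers. It changes sides with the basket from start to start.
- basket: Open red perforated plastic packing basket, fixed, 200 mm (its x) by 150 mm (its y) outside, rim 57 mm high, walls 5 mm thick with a rim strip 5 mm wider to each side, floor 5 mm thick. Origin: centre of its underside, at worktop height. It stands on the other side of the rack from the board.
- tape: Bystander: roll of yellow tape lying flat, 80 mm diameter, 24 mm high, beyond the rack. Origin: centre of its underside.
- mug: Bystander: white mug, 76 mm diameter, 85 mm high, handle on one side, beyond the rack. Origin: centre of its underside.
- bowl: Bystander: blue bowl, 120 mm diameter, 50 mm high, beyond the rack. Origin: centre of its underside.

How it is judged:
By the outcome, as a careful person would: the job done as asked, in the order asked, and still so for the second after the job is handed in, with the robot touching nothing.
It also fails if it takes over 144 s, if anything falls off the work surface, if the arm or the gripper's body presses on something with over 40 N, if the wrist force passes 120 N, or if a joint passes its speed limit or range.

## Working session

There is one attempt and no reset: what is moved stays moved. The work goes in short steps, Python scripts to look and compute and a shell command to move; the robot and the scene stay as the last step left them, time stands still between calls to the robot, and variables do not carry over. Pictures are saved under pics/ and viewed, about 12 in all and at most 16, crops included, and the job is handed in when it is done.

```bash
ls; mkdir -p pics
cat > h.py <<'E'
import numpy as np, cv2
from workcell import get_state, optics, arm
def cam(n):
    c=optics.camera(n); c['K']=np.array([[c['fx'],0,c['cx']],[0,c['fy'],c['cy']],[0,0,1.]])
    c['R']=cv2.Rodrigues(np.array(c['rvec'],float))[0]; c['t']=np.array(c['tvec'],float).ravel(); return c
def ray(c,u,v,z):
    d=c['R'].T@np.linalg.inv(c['K'])@np.array([u,v,1.]); o=-c['R'].T@c['t']
    return o+d*(z-o[2])/d[2]
def proj(c,p):
    q=c['K']@(c['R']@np.array(p,float)+c['t']); return q[:2]/q[2]
E
python3 - <<'E'
from h import *
for n in ['top','scene']:
    c=cam(n); cv2.imwrite(f'pics/{n}0.png',c['frame']); print(n,c['fx'],-c['R'].T@c['t'],c['R'].round(2).tolist())
s=get_state(); print(s, arm.grasp_offset)
E
```

```text
pics
top 490.8698004892922 [4.51295943e-01 4.33801877e-04 1.10302818e+00] [[0.02, -1.0, 0.0], [-0.99, -0.02, -0.17], [0.17, 0.0, -0.99]]
scene 508.912105039844 [1.30281502 0.00337486 0.7024495 ] [[0.01, 1.0, -0.01], [0.7, -0.01, -0.71], [-0.71, 0.01, -0.7]]
{'clock': 0.1, 'joints': array([-1.50111061e+00,  2.45756803e-01,  1.55889267e+00, -1.21836819e-05,
        1.33865683e+00, -1.74109546e-01]), 'dq': array([-9.12758261e-04, -1.64835295e-04, -4.94946540e-03,  1.49364235e-03,
       -6.83113378e-05, -7.19762970e-04]), 'effort': array([-2.66062960e-05, -4.16915417e+01, -3.15526056e+01,  6.86408160e-02,
        3.09829332e-02, -5.51198912e-05]), 'position': array([ 0.15686046, -0.63023832,  0.20444719]), 'ee_rot': array([-3.13990286e+00, -2.85185064e-04,  2.43797838e-01]), 'force': array([-0.3444216 ,  0.72808157,  0.97875349]), 'moment': array([-0.02404136,  0.0151898 ,  0.04167409]), 'opening': 0.09386167966869641} -0.0188
```

View pics/top0.png

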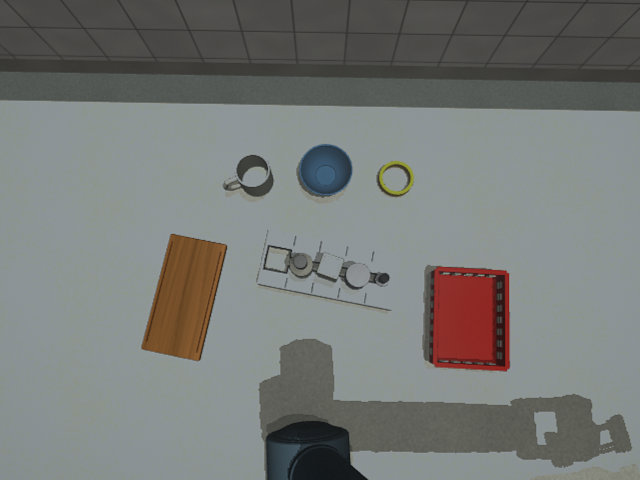

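View pics/scene0.png

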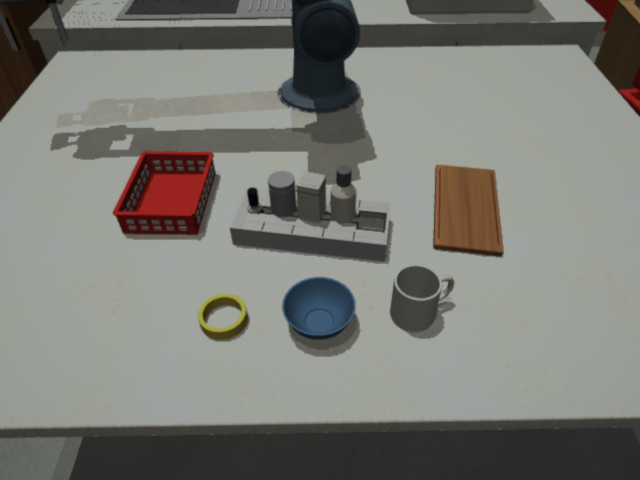

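The top view shows the rack at (258–392, 230–310), with its wide opening at about (277,259). The bottle is at (301,261), the tin at (331,266), the canister at (358,275) and the plug at (383,279). The board is on the left at (184,297) and the basket on the right at (470,318). Next I'll crop both views to measure.

Run:
```python
import cv2
a=cv2.imread('pics/top0.png')[225:315,250:400]; cv2.imwrite('pics/t1.png',cv2.resize(a,None,fx=5.33,fy=5.33,interpolation=cv2.INTER_CUBIC))
a=cv2.imread('pics/scene0.png')[160:265,225:400]; cv2.imwrite('pics/s1.png',cv2.resize(a,None,fx=4.5,fy=4.5,interpolation=cv2.INTER_CUBIC))
```

```text
(no output)
```

View pics/t1.png

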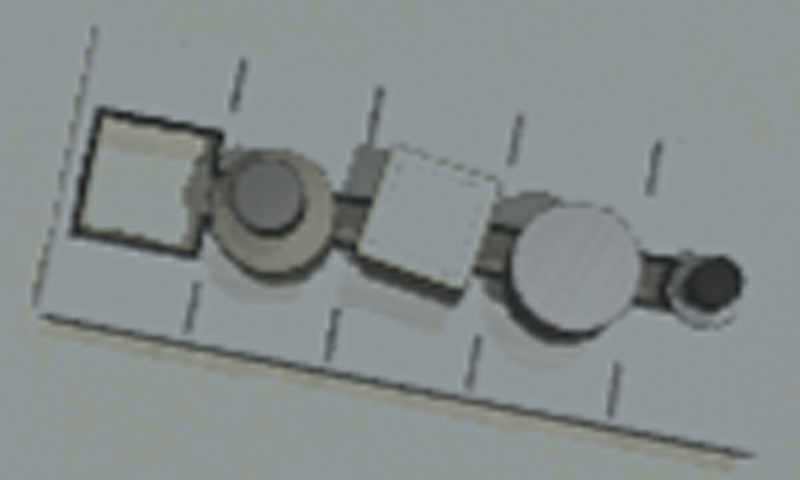

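View pics/s1.png

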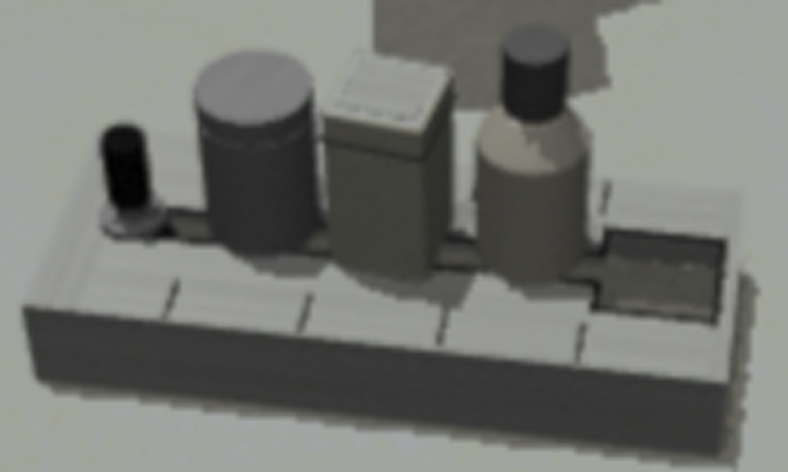

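The crops show all three containers, the opening corners and the rack edges clearly. I'll cast the measured pixels onto planes at their known heights and compare the two views.

```bash
cat > m.py <<'E'
from h import *
T=cam('top');S=cam('scene')
def t(U,V,z): return ray(T,250+(U+.5)/5.333-.5,225+(V+.5)/5.333-.5,z)[:2]
def s(U,V,z): return ray(S,225+(U+.5)/4.5-.5,160+(V+.5)/4.5-.5,z)[:2]
np.set_printoptions(precision=4,suppress=True)
ot=[t(*p,.045) for p in [(98,110),(222,132),(200,256),(75,235)]]
os_=[s(*p,.045) for p in [(605,230),(725,240),(715,323),(593,312)]]
print('open t',np.mean(ot,0),'s',np.mean(os_,0), 'sides',[np.linalg.norm(ot[i]-ot[i-1]) for i in range(4)],[np.linalg.norm(os_[i]-os_[i-1]) for i in range(4)])
a,b=t(42,316,.045),t(750,455,.045); d=a-b; yaw=np.arctan2(-d[0],d[1]); print('near edge',a,b,np.linalg.norm(d),'yaw',yaw)
a2,b2=s(730,378,.045),s(25,308,.045); d2=a2-b2; print('far edge',a2,b2,np.linalg.norm(d2),'yaw',np.arctan2(-d2[0],d2[1]),'centre',(a+b+a2+b2)/4)
C=(a+b+a2+b2)/4; yw=(yaw+np.arctan2(-d2[0],d2[1]))/2
X=np.array([np.cos(yw),np.sin(yw)]);Y=np.array([-np.sin(yw),np.cos(yw)])
def loc(p): return np.array([(p-C)@X,(p-C)@Y])
print('open loc',loc(np.mean(ot,0)),loc(np.mean(os_,0)))
tt=[(393,148),(500,183),(460,289),(358,250)]; ts=[(362,52),(453,72),(430,130),(328,115)]
for n,p,q,z in [('bottle',(267,198),(537,46),.155),('canister',(576,268),(255,88),.12),('plug',(712,282),(124,137),.092)]:
    p=t(*p,z);q=s(*q,z);print(n,p,q,loc(p),loc(q))
P=[t(*p,.13) for p in tt];Q=[s(*p,.13) for p in ts];print('tin',np.mean(P,0),np.mean(Q,0),loc(np.mean(P,0)),loc(np.mean(Q,0)))
for R in (P,Q): print([ (np.linalg.norm(R[i]-R[i-1]).round(4), (np.arctan2(*(R[i]-R[i-1])[::-1])%(np.pi/2)-np.pi/2).round(3)) for i in range(4)])
for name,c in (('T',T),('S',S)):
  h=cv2.cvtColor(c['frame'],cv2.COLOR_BGR2HSV)
  for nm,lo,hi,z in [('board',(5,80,60),(22,255,255),.015),('basket',(0,150,60),(4,255,255),.057)]:
    m=cv2.inRange(h,lo,hi); 
    if name=='S': m[:145]=0; m[:,560:]=0
    k=max(cv2.findContours(m,0,2)[0],key=cv2.contourArea); pts=np.array([ray(c,*p,z)[:2] for p in k[:,0].astype(float)],np.float32)
    r=cv2.minAreaRect(pts*1000); print(name,nm,r)
E
python3 m.py
```

```text
open t [0.5863 0.0963] s [0.5881 0.0968] sides [np.float64(0.05201948130948187), np.float64(0.05160750019143706), np.float64(0.05148090534763577), np.float64(0.05151634000267116)] [np.float64(0.05213029138092805), np.float64(0.05183388961035665), np.float64(0.052388535342757114), np.float64(0.05077918025886643)]
near edge [0.5315 0.1376] [ 0.4809 -0.1479] 0.2899185437806501 yaw -0.17516847007686104
far edge [0.6499 0.1206] [ 0.6026 -0.1702] 0.29460932455662514 yaw -0.16133460656958282 centre [ 0.5662 -0.015 ]
open loc [0.0011 0.113 ] [0.0028 0.1139]
bottle [0.5675 0.043 ] [0.5728 0.0434] [-0.0085  0.0574] [-0.0033  0.0587]
canister [ 0.5474 -0.0723] [ 0.5521 -0.0713] [-0.009  -0.0597] [-0.0045 -0.0579]
plug [ 0.5456 -0.127 ] [ 0.5483 -0.1286] [-0.0016 -0.1139] [ 0.0013 -0.115 ]
tin [ 0.5644 -0.0161] [ 0.5687 -0.014 ] [-0.0016 -0.0014] [0.0023 0.0014]
[(np.float64(0.0406), np.float64(-0.31)), (np.float64(0.0422), np.float64(-0.301)), (np.float64(0.0425), np.float64(-0.347)), (np.float64(0.0407), np.float64(-0.348))]
[(np.float64(0.0432), np.float64(-0.306)), (np.float64(0.0399), np.float64(-0.366)), (np.float64(0.0385), np.float64(-0.253)), (np.float64(0.042), np.float64(-0.25))]
T board ((505.1264953613281, 300.9449462890625), (130.00714111328125, 258.5970153808594), 79.50165557861328)
T basket ((467.92120361328125, -315.4183654785156), (158.118408203125, 208.2893829345703), 87.54218292236328)
S board ((509.43597412109375, 300.208984375), (128.65673828125, 259.5578918457031), 79.49662780761719)
S basket ((478.2181091308594, -314.82293701171875), (159.24758911132812, 223.40753173828125), 87.71766662597656)
```

```bash
python3 -m crank '[{"x":0.026,"y":0.042,"rz":4.15,"gripper":-0.5},{"x":0.026,"y":0.042,"rz":4.15,"gripper":-0.5},{"x":0.026,"y":0.042,"rz":4.15,"gripper":-0.5},{"x":0.026,"y":0.042,"rz":4.15,"gripper":-0.5},{"x":0.026,"y":0.042,"rz":4.15,"gripper":-0.5},{"x":0.026,"y":0.042,"rz":4.15,"gripper":-0.5},{"x":0.026,"y":0.042,"rz":4.15,"gripper":-0.5},{"x":0.026,"y":0.042,"rz":4.15,"gripper":-0.5}]'
python3 -m crank '[{"x":0.026,"y":0.042,"rz":4.15,"gripper":-0.5},{"x":0.026,"y":0.042,"rz":4.15,"gripper":-0.5},{"x":0.026,"y":0.042,"rz":4.15,"gripper":-0.5},{"x":0.026,"y":0.042,"rz":4.15,"gripper":-0.5},{"x":0.026,"y":0.042,"rz":4.15,"gripper":-0.5},{"x":0.026,"y":0.042,"rz":4.15,"gripper":-0.5},{"x":0.026,"y":0.042,"rz":4.15,"gripper":-0.5},{"gripper":-0.5}]'
```

```text
validation failed for argument at $[0]...
validation failed for argument at $[0]...
```

```bash
python3 -m crank '[{"rx":0,"ry":0,"rz":4.15,"x":0.026,"y":0.042,"z":0,"gripper":-0.5}]'; python3 -m crank --help | head -20
```

```text
clock: 0.32
position: [0.1819, -0.5897, 0.205]
ee_rot: [3.142, 0.0, 0.315]
force: [0.8, 0.1, 0.5]
opening: 0.0873invalid input: not JSON, or not a number
```

```bash
python3 -m crank '[{"rx":0,"ry":0,"rz":4.15,"x":0.026,"y":0.042,"z":0,"gripper":-0.5},{"rx":0,"ry":0,"rz":4.15,"x":0.026,"y":0.042,"z":0,"gripper":-0.5},{"rx":0,"ry":0,"rz":4.15,"x":0.026,"y":0.042,"z":0,"gripper":-0.5},{"rx":0,"ry":0,"rz":4.15,"x":0.026,"y":0.042,"z":0,"gripper":-0.5},{"rx":0,"ry":0,"rz":4.15,"x":0.026,"y":0.042,"z":0,"gripper":-0.5},{"rx":0,"ry":0,"rz":4.15,"x":0.026,"y":0.042,"z":0,"gripper":-0.5},{"rx":0,"ry":0,"rz":4.15,"x":0.026,"y":0.042,"z":0,"gripper":-0.5}]'
python3 -m crank '[{"rx":0,"ry":0,"rz":4.15,"x":0.026,"y":0.042,"z":0,"gripper":-0.5},{"rx":0,"ry":0,"rz":4.15,"x":0.026,"y":0.042,"z":0,"gripper":-0.5},{"rx":0,"ry":0,"rz":4.15,"x":0.026,"y":0.042,"z":0,"gripper":-0.5},{"rx":0,"ry":0,"rz":4.15,"x":0.026,"y":0.042,"z":0,"gripper":-0.5},{"rx":0,"ry":0,"rz":4.15,"x":0.026,"y":0.042,"z":0,"gripper":-0.5},{"rx":0,"ry":0,"rz":4.15,"x":0.026,"y":0.042,"z":0,"gripper":-0.5},{"rx":0,"ry":0,"rz":4.15,"x":0.026,"y":0.042,"z":0,"gripper":-0.5},{"rx":0,"ry":0,"rz":0,"x":0,"y":0,"z":0,"gripper":-0.5}]'
```

```text
clock: 1.2
position: [0.3655, -0.2933, 0.2055]
ee_rot: [3.141, -0.0, 0.825]
force: [0.7, -1.2, 0.4]
opening: 0.0703
clock: 2.2
position: [0.5475, 0.0016, 0.2052]
ee_rot: [-3.141, -0.0, 1.335]
force: [-0.3, -0.1, -0.2]
opening: 0.0701
```

```bash
python3 -m crank '[{"rx":0,"ry":0,"rz":3.9,"x":0.0225,"y":0.0414,"z":0,"gripper":-0.5},{"rx":0,"ry":0,"rz":0,"x":0,"y":0,"z":-0.03,"gripper":-0.5},{"rx":0,"ry":0,"rz":0,"x":0,"y":0,"z":-0.03,"gripper":-0.5},{"rx":0,"ry":0,"rz":0,"x":0,"y":0,"z":-0.023,"gripper":-0.5},{"rx":0,"ry":0,"rz":0,"x":0,"y":0,"z":0,"gripper":-0.5},{"rx":0,"ry":0,"rz":0,"x":0,"y":0,"z":0,"gripper":-0.5}]'
python3 - <<'E'
from h import *
T=cam('top')['frame'][200:320,240:400];S=cam('scene')['frame'][120:240,240:400]
cv2.imwrite('pics/p2.png',np.vstack([cv2.resize(a,None,fx=2.5,fy=2.5,interpolation=cv2.INTER_CUBIC) for a in (T,S)]))
E
```

```text
clock: 2.95
position: [0.5699, 0.04, 0.1235]
ee_rot: [3.14, 0.0, 1.397]
force: [-0.5, 0.2, -0.3]
opening: 0.0707
```

View pics/p2.png

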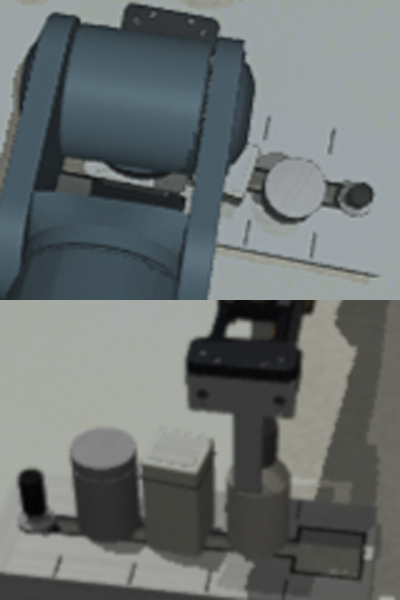

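The top half of the picture shows the wrist hiding the bottle. In the lower half the finger (x≈250) straddles the bottle (centre x≈258) with a small −y offset. I'll correct +4 mm, go down and grip.

```bash
python3 -m crank '[{"rx":0,"ry":0,"rz":0.3,"x":0.001,"y":0.004,"z":0,"gripper":-0.5},{"rx":0,"ry":0,"rz":0,"x":0,"y":0,"z":-0.025,"gripper":-0.5},{"rx":0,"ry":0,"rz":0,"x":0,"y":0,"z":-0.0265,"gripper":-0.5},{"rx":0,"ry":0,"rz":0,"x":0,"y":0,"z":0,"gripper":-0.5}]'
python3 -m crank '[{"rx":0,"ry":0,"rz":0,"x":0,"y":0,"z":0,"gripper":1},{"rx":0,"ry":0,"rz":0,"x":0,"y":0,"z":0,"gripper":1},{"rx":0,"ry":0,"rz":0,"x":0,"y":0,"z":0,"gripper":1},{"rx":0,"ry":0,"rz":0,"x":0,"y":0,"z":0,"gripper":1},{"rx":0,"ry":0,"rz":0,"x":0,"y":0,"z":0,"gripper":1}]'
```

```text
clock: 3.55
position: [0.5689, 0.045, 0.0694]
ee_rot: [-3.138, 0.0, 1.404]
force: [0.1, 0.0, 0.4]
opening: 0.0705
clock: 4.18
position: [0.5708, 0.0447, 0.0722]
ee_rot: [3.141, -0.0, 1.404]
force: [-3.1, 0.7, 5.9]
opening: 0.0473
```

```bash
python3 -m crank '[{"rx":0,"ry":0,"rz":0,"x":0,"y":0,"z":0.02,"gripper":1},{"rx":0,"ry":0,"rz":0,"x":0,"y":0,"z":0.035,"gripper":1},{"rx":0,"ry":0,"rz":0,"x":0,"y":0,"z":0.04,"gripper":1},{"rx":0,"ry":0,"rz":0,"x":0,"y":0,"z":0.035,"gripper":1},{"rx":0,"ry":0,"rz":0,"x":0.004,"y":0.03,"z":0,"gripper":1},{"rx":0,"ry":0,"rz":0,"x":0.004,"y":0.045,"z":0,"gripper":1},{"rx":0,"ry":0,"rz":0,"x":0.004,"y":0.045,"z":0,"gripper":1},{"rx":0,"ry":0,"rz":0,"x":0.004,"y":0.045,"z":0,"gripper":1}]'
python3 -m crank '[{"rx":0,"ry":0,"rz":0,"x":0.004,"y":0.045,"z":0,"gripper":1},{"rx":0,"ry":0,"rz":0,"x":0,"y":0.03,"z":0,"gripper":1},{"rx":0,"ry":0,"rz":0,"x":0,"y":0,"z":-0.02,"gripper":1},{"rx":0,"ry":0,"rz":0,"x":0,"y":0,"z":-0.04,"gripper":1},{"rx":0,"ry":0,"rz":0,"x":0,"y":0,"z":-0.045,"gripper":1},{"rx":0,"ry":0,"rz":0,"x":0,"y":0,"z":-0.035,"gripper":1},{"rx":0,"ry":0,"rz":0,"x":0,"y":0,"z":-0.015,"gripper":1},{"rx":0,"ry":0,"rz":0,"x":0,"y":0,"z":-0.0025,"gripper":1}]'
```

```text
clock: 5.18
position: [0.5866, 0.211, 0.202]
ee_rot: [3.14, -0.0, 1.403]
force: [0.5, 0.6, -1.8]
opening: 0.0471
clock: 6.18
position: [0.5905, 0.2839, 0.0432]
ee_rot: [-3.141, 0.0, 1.403]
force: [-0.1, 0.1, -2.1]
opening: 0.0474
```

```bash
python3 -m crank '[{"rx":0,"ry":0,"rz":0,"x":0,"y":0,"z":-0.0025,"gripper":1},{"rx":0,"ry":0,"rz":0,"x":0,"y":0,"z":0,"gripper":1},{"rx":0,"ry":0,"rz":0,"x":0,"y":0,"z":0,"gripper":1}]'
python3 -m crank '[{"rx":0,"ry":0,"rz":0,"x":0,"y":0,"z":0,"gripper":-0.5},{"rx":0,"ry":0,"rz":0,"x":0,"y":0,"z":0,"gripper":-0.5},{"rx":0,"ry":0,"rz":0,"x":0,"y":0,"z":0,"gripper":-0.5},{"rx":0,"ry":0,"rz":0,"x":0,"y":0,"z":0,"gripper":-0.5}]'
```

```text
clock: 6.55
position: [0.5912, 0.2848, 0.0421]
ee_rot: [3.14, -0.001, 1.404]
force: [-0.3, 0.0, -0.3]
opening: 0.047
clock: 7.05
position: [0.5904, 0.2846, 0.041]
ee_rot: [-3.142, -0.0, 1.404]
force: [-0.1, 0.4, -0.2]
opening: 0.0703
```

```bash
python3 -m crank '[{"rx":0,"ry":0,"rz":0,"x":0,"y":0,"z":0.04,"gripper":-0.5},{"rx":0,"ry":0,"rz":0,"x":0,"y":0,"z":0.06,"gripper":-0.5},{"rx":0,"ry":0,"rz":0,"x":0,"y":0,"z":0.06,"gripper":-0.5},{"rx":0,"ry":0,"rz":-2,"x":-0.004,"y":-0.05,"z":0,"gripper":-0.5},{"rx":0,"ry":0,"rz":-2,"x":-0.004,"y":-0.05,"z":0,"gripper":-0.5},{"rx":0,"ry":0,"rz":-2,"x":-0.004,"y":-0.05,"z":0,"gripper":-0.5},{"rx":0,"ry":0,"rz":-2.1,"x":-0.004,"y":-0.05,"z":0,"gripper":-0.5},{"rx":0,"ry":0,"rz":0,"x":-0.004,"y":-0.05,"z":0,"gripper":-0.5}]'
python3 -m crank '[{"rx":0,"ry":0,"rz":0,"x":-0.004,"y":-0.05,"z":0,"gripper":-0.5},{"rx":0,"ry":0,"rz":0,"x":0,"y":0,"z":0,"gripper":-0.5},{"rx":0,"ry":0,"rz":0,"x":0,"y":0,"z":-0.04,"gripper":-0.5},{"rx":0,"ry":0,"rz":0,"x":0,"y":0,"z":-0.04,"gripper":-0.5},{"rx":0,"ry":0,"rz":0,"x":0,"y":0,"z":-0.03,"gripper":-0.5},{"rx":0,"ry":0,"rz":0,"x":0,"y":0,"z":-0.02,"gripper":-0.5},{"rx":0,"ry":0,"rz":0,"x":0,"y":0,"z":0,"gripper":-0.5}]'
python3 -m crank '[{"rx":0,"ry":0,"rz":0,"x":0,"y":0,"z":0,"gripper":1},{"rx":0,"ry":0,"rz":0,"x":0,"y":0,"z":0,"gripper":1},{"rx":0,"ry":0,"rz":0,"x":0,"y":0,"z":0,"gripper":1},{"rx":0,"ry":0,"rz":0,"x":0,"y":0,"z":0,"gripper":1},{"rx":0,"ry":0,"rz":0,"x":0,"y":0,"z":0,"gripper":1}]'
```

```text
clock: 8.05
position: [0.5701, 0.0331, 0.2011]
ee_rot: [3.141, -0.0, 1.262]
force: [0.3, -1.0, 0.8]
opening: 0.0704
clock: 8.93
position: [0.5655, -0.0145, 0.0696]
ee_rot: [-3.139, 0.0, 1.263]
force: [0.8, 0.0, -0.0]
opening: 0.0704
clock: 9.55
position: [0.5664, -0.0154, 0.0719]
ee_rot: [-3.141, 0.0, 1.262]
force: [-5.3, 1.4, 5.9]
opening: 0.0436
```

Run:
```python
from h import *
T=cam('top')['frame'][200:320,120:400];S=cam('scene')['frame'][120:270,230:510]
cv2.imwrite('pics/p3.png',np.vstack([cv2.resize(a,None,fx=2.2,fy=2.2,interpolation=cv2.INTER_CUBIC) for a in (T,S)]))
```

```text
(no output)
```

View pics/p3.png

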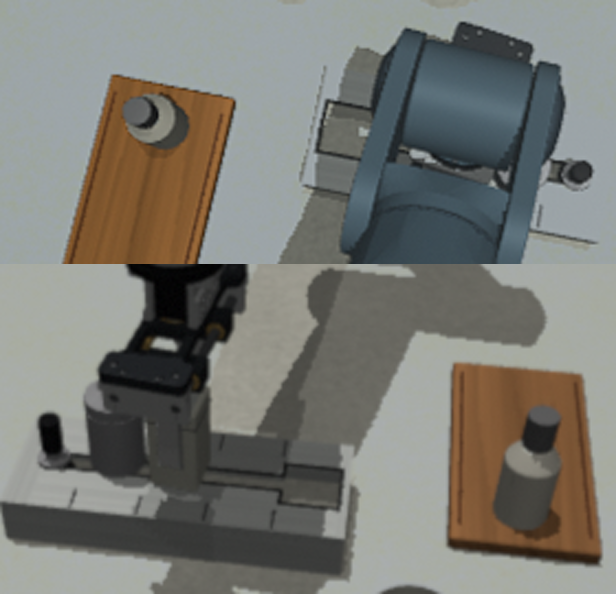

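The bottle stands upright on the board at about (525,480) in the lower half, and the tin is gripped square (43.6 mm). Now I'll carry the tin to the board centre.

```bash
python3 -m crank '[{"rx":0,"ry":0,"rz":0,"x":0,"y":0,"z":0.02,"gripper":1},{"rx":0,"ry":0,"rz":0,"x":0,"y":0,"z":0.035,"gripper":1},{"rx":0,"ry":0,"rz":0,"x":0,"y":0,"z":0.04,"gripper":1},{"rx":0,"ry":0,"rz":0,"x":0,"y":0,"z":0.035,"gripper":1},{"rx":0,"ry":0,"rz":0,"x":-0.004,"y":0.03,"z":0,"gripper":1},{"rx":0,"ry":0,"rz":0,"x":-0.008,"y":0.045,"z":0,"gripper":1},{"rx":0,"ry":0,"rz":0,"x":-0.008,"y":0.045,"z":0,"gripper":1},{"rx":0,"ry":0,"rz":0,"x":-0.01,"y":0.045,"z":0,"gripper":1}]'
python3 -m crank '[{"rx":0,"ry":0,"rz":0,"x":-0.01,"y":0.045,"z":0,"gripper":1},{"rx":0,"ry":0,"rz":0,"x":-0.01,"y":0.045,"z":0,"gripper":1},{"rx":0,"ry":0,"rz":0,"x":-0.0075,"y":0.041,"z":0,"gripper":1},{"rx":0,"ry":0,"rz":0,"x":-0.002,"y":0.02,"z":0,"gripper":1},{"rx":0,"ry":0,"rz":0,"x":0,"y":0,"z":-0.03,"gripper":1},{"rx":0,"ry":0,"rz":0,"x":0,"y":0,"z":-0.045,"gripper":1},{"rx":0,"ry":0,"rz":0,"x":0,"y":0,"z":-0.045,"gripper":1},{"rx":0,"ry":0,"rz":0,"x":0,"y":0,"z":-0.03,"gripper":1}]'
python3 -m crank '[{"rx":0,"ry":0,"rz":0,"x":0,"y":0,"z":-0.006,"gripper":1},{"rx":0,"ry":0,"rz":0,"x":0,"y":0,"z":-0.003,"gripper":1},{"rx":0,"ry":0,"rz":0,"x":0,"y":0,"z":-0.001,"gripper":1},{"rx":0,"ry":0,"rz":0,"x":0,"y":0,"z":0,"gripper":1}]'
python3 -m crank '[{"rx":0,"ry":0,"rz":0,"x":0,"y":0,"z":0,"gripper":-0.5},{"rx":0,"ry":0,"rz":0,"x":0,"y":0,"z":0,"gripper":-0.5},{"rx":0,"ry":0,"rz":0,"x":0,"y":0,"z":0,"gripper":-0.5},{"rx":0,"ry":0,"rz":0,"x":0,"y":0,"z":0,"gripper":-0.5}]'
```

```text
clock: 10.65
position: [0.5362, 0.1509, 0.2018]
ee_rot: [3.14, -0.001, 1.262]
force: [1.0, -1.0, -2.7]
opening: 0.0437
clock: 11.65
position: [0.5063, 0.2996, 0.049]
ee_rot: [-3.14, 0.002, 1.261]
force: [-0.8, -0.2, -2.6]
opening: 0.0441
clock: 12.15
position: [0.5078, 0.3009, 0.0423]
ee_rot: [3.14, -0.001, 1.262]
force: [0.0, -0.3, -2.9]
opening: 0.0438
clock: 12.65
position: [0.507, 0.3007, 0.0411]
ee_rot: [3.141, -0.0, 1.262]
force: [0.2, -0.4, -0.2]
opening: 0.0703
```

```bash
python3 -m crank '[{"rx":0,"ry":0,"rz":0,"x":0,"y":0,"z":0.04,"gripper":-0.5},{"rx":0,"ry":0,"rz":0,"x":0,"y":0,"z":0.06,"gripper":-0.5},{"rx":0,"ry":0,"rz":0,"x":0,"y":0,"z":0.06,"gripper":-0.5},{"rx":0,"ry":0,"rz":2,"x":0.006,"y":-0.05,"z":0,"gripper":-0.5},{"rx":0,"ry":0,"rz":2,"x":0.006,"y":-0.05,"z":0,"gripper":-0.5},{"rx":0,"ry":0,"rz":2,"x":0.006,"y":-0.05,"z":0,"gripper":-0.5},{"rx":0,"ry":0,"rz":2.1,"x":0.006,"y":-0.05,"z":0,"gripper":-0.5},{"rx":0,"ry":0,"rz":0,"x":0.006,"y":-0.05,"z":0,"gripper":-0.5}]'
python3 -m crank '[{"rx":0,"ry":0,"rz":0,"x":0.006,"y":-0.05,"z":0,"gripper":-0.5},{"rx":0,"ry":0,"rz":0,"x":0.006,"y":-0.05,"z":0,"gripper":-0.5},{"rx":0,"ry":0,"rz":0,"x":0.001,"y":-0.0224,"z":0,"gripper":-0.5},{"rx":0,"ry":0,"rz":0,"x":0,"y":0,"z":-0.04,"gripper":-0.5},{"rx":0,"ry":0,"rz":0,"x":0,"y":0,"z":-0.04,"gripper":-0.5},{"rx":0,"ry":0,"rz":0,"x":0,"y":0,"z":-0.03,"gripper":-0.5},{"rx":0,"ry":0,"rz":0,"x":0,"y":0,"z":-0.02,"gripper":-0.5},{"rx":0,"ry":0,"rz":0,"x":0,"y":0,"z":0,"gripper":-0.5}]'
python3 -m crank '[{"rx":0,"ry":0,"rz":0,"x":0,"y":0,"z":0,"gripper":1},{"rx":0,"ry":0,"rz":0,"x":0,"y":0,"z":0,"gripper":1},{"rx":0,"ry":0,"rz":0,"x":0,"y":0,"z":0,"gripper":1},{"rx":0,"ry":0,"rz":0,"x":0,"y":0,"z":0,"gripper":1},{"rx":0,"ry":0,"rz":0,"x":0,"y":0,"z":0,"gripper":1}]'
```

```text
clock: 13.65
position: [0.5369, 0.049, 0.2011]
ee_rot: [3.141, -0.0, 1.404]
force: [1.3, -0.3, 0.0]
opening: 0.0704
clock: 14.65
position: [0.5485, -0.0714, 0.0693]
ee_rot: [-3.138, -0.001, 1.404]
force: [-1.4, 0.2, -0.4]
opening: 0.0703
clock: 15.28
position: [0.55, -0.0719, 0.0721]
ee_rot: [-3.141, 0.0, 1.404]
force: [-4.1, 1.4, 5.4]
opening: 0.0499
```

```bash
python3 -m crank '[{"rx":0,"ry":0,"rz":0,"x":0,"y":0,"z":0.02,"gripper":1},{"rx":0,"ry":0,"rz":0,"x":0,"y":0,"z":0.035,"gripper":1},{"rx":0,"ry":0,"rz":0,"x":0,"y":0,"z":0.04,"gripper":1},{"rx":0,"ry":0,"rz":0,"x":0,"y":0,"z":0.035,"gripper":1},{"rx":0,"ry":0,"rz":0,"x":-0.0098,"y":0.03,"z":0,"gripper":1},{"rx":0,"ry":0,"rz":0,"x":-0.0146,"y":0.045,"z":0,"gripper":1},{"rx":0,"ry":0,"rz":0,"x":-0.0146,"y":0.045,"z":0,"gripper":1},{"rx":0,"ry":0,"rz":0,"x":-0.0146,"y":0.045,"z":0,"gripper":1}]'
python3 -m crank '[{"rx":0,"ry":0,"rz":0,"x":-0.0146,"y":0.045,"z":0,"gripper":1},{"rx":0,"ry":0,"rz":0,"x":-0.0146,"y":0.045,"z":0,"gripper":1},{"rx":0,"ry":0,"rz":0,"x":-0.0146,"y":0.045,"z":0,"gripper":1},{"rx":0,"ry":0,"rz":0,"x":-0.0146,"y":0.045,"z":0,"gripper":1},{"rx":0,"ry":0,"rz":0,"x":-0.0146,"y":0.043,"z":0,"gripper":1},{"rx":0,"ry":0,"rz":0,"x":0,"y":0,"z":0,"gripper":1},{"rx":0,"ry":0,"rz":0,"x":0,"y":0,"z":-0.03,"gripper":1},{"rx":0,"ry":0,"rz":0,"x":0,"y":0,"z":-0.045,"gripper":1}]'
python3 -m crank '[{"rx":0,"ry":0,"rz":0,"x":0,"y":0,"z":-0.045,"gripper":1},{"rx":0,"ry":0,"rz":0,"x":0,"y":0,"z":-0.03,"gripper":1},{"rx":0,"ry":0,"rz":0,"x":0,"y":0,"z":-0.006,"gripper":1},{"rx":0,"ry":0,"rz":0,"x":0,"y":0,"z":-0.003,"gripper":1},{"rx":0,"ry":0,"rz":0,"x":0,"y":0,"z":-0.001,"gripper":1},{"rx":0,"ry":0,"rz":0,"x":0,"y":0,"z":0,"gripper":1}]'
python3 -m crank '[{"rx":0,"ry":0,"rz":0,"x":0,"y":0,"z":0,"gripper":-0.5},{"rx":0,"ry":0,"rz":0,"x":0,"y":0,"z":0,"gripper":-0.5},{"rx":0,"ry":0,"rz":0,"x":0,"y":0,"z":0,"gripper":-0.5},{"rx":0,"ry":0,"rz":0,"x":0,"y":0,"z":0,"gripper":-0.5}]'
```

```text
clock: 16.27
position: [0.4955, 0.0946, 0.2006]
ee_rot: [3.141, -0.0, 1.403]
force: [-0.3, -0.3, -3.6]
opening: 0.0495
clock: 17.27
position: [0.4249, 0.3162, 0.1265]
ee_rot: [3.138, -0.002, 1.403]
force: [0.8, 0.5, -3.2]
opening: 0.0496
clock: 18.02
position: [0.4242, 0.3166, 0.0422]
ee_rot: [3.14, -0.001, 1.404]
force: [0.6, 0.3, -1.9]
opening: 0.0497
clock: 18.52
position: [0.4234, 0.3163, 0.0411]
ee_rot: [3.141, -0.0, 1.404]
force: [-0.0, -0.0, 0.1]
opening: 0.0706
```

```bash
python3 -m crank '[{"rx":0,"ry":0,"rz":0,"x":0,"y":0,"z":0.04,"gripper":-0.5},{"rx":0,"ry":0,"rz":0,"x":0,"y":0,"z":0.06,"gripper":-0.5},{"rx":0,"ry":0,"rz":0,"x":0,"y":0,"z":0.06,"gripper":-0.5},{"rx":0,"ry":0,"rz":0,"x":0.0137,"y":-0.0493,"z":0,"gripper":-0.2},{"rx":0,"ry":0,"rz":0,"x":0.0137,"y":-0.0493,"z":0,"gripper":-0.2},{"rx":0,"ry":0,"rz":0,"x":0.0137,"y":-0.0493,"z":0,"gripper":-0.2},{"rx":0,"ry":0,"rz":0,"x":0.0137,"y":-0.0493,"z":0,"gripper":-0.2},{"rx":0,"ry":0,"rz":0,"x":0.0137,"y":-0.0493,"z":0,"gripper":-0.2}]'
python3 -m crank '[{"rx":0,"ry":0,"rz":0,"x":0.0137,"y":-0.0493,"z":0,"gripper":-0.2},{"rx":0,"ry":0,"rz":0,"x":0.0137,"y":-0.0493,"z":0,"gripper":-0.2},{"rx":0,"ry":0,"rz":0,"x":0.0137,"y":-0.0493,"z":0,"gripper":-0.2},{"rx":0,"ry":0,"rz":0,"x":0.0137,"y":-0.0493,"z":0,"gripper":-0.2},{"rx":0,"ry":0,"rz":0,"x":0,"y":0,"z":-0.04,"gripper":-0.2},{"rx":0,"ry":0,"rz":0,"x":0,"y":0,"z":-0.04,"gripper":-0.2},{"rx":0,"ry":0,"rz":0,"x":0,"y":0,"z":-0.01,"gripper":-0.2},{"rx":0,"ry":0,"rz":0,"x":0,"y":0,"z":0,"gripper":-0.2}]'
python3 - <<'E'
from h import *
T=cam('top')['frame'][200:370,120:400];S=cam('scene')['frame'][120:270,230:510]
cv2.imwrite('pics/p4.png',np.vstack([cv2.resize(a,None,fx=1.8,fy=1.8,interpolation=cv2.INTER_CUBIC) for a in (T,S)]))
E
```

```text
clock: 19.52
position: [0.492, 0.0681, 0.2011]
ee_rot: [3.141, -0.0, 1.404]
force: [-0.0, -0.1, 1.2]
opening: 0.0563
clock: 20.52
position: [0.5467, -0.1274, 0.1111]
ee_rot: [-3.141, -0.0, 1.404]
force: [0.2, 0.1, -0.2]
opening: 0.0566
```

View pics/p4.png

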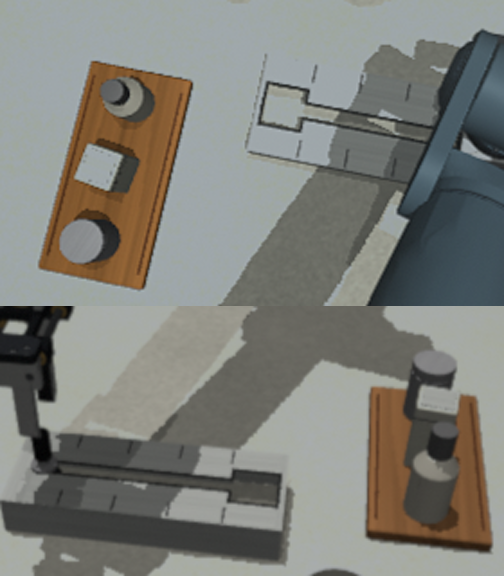

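All three containers stand upright on the board (top view: bottle (122,92), tin (103,165), canister (83,240)). The finger is over the plug. I'll go down and grip it.

```bash
python3 -m crank '[{"rx":0,"ry":0,"rz":0,"x":0,"y":0,"z":-0.02,"gripper":-0.2},{"rx":0,"ry":0,"rz":0,"x":0,"y":0,"z":-0.02,"gripper":-0.2},{"rx":0,"ry":0,"rz":0,"x":0,"y":0,"z":-0.0145,"gripper":-0.2},{"rx":0,"ry":0,"rz":0,"x":0,"y":0,"z":0,"gripper":-0.2}]'
python3 -m crank '[{"rx":0,"ry":0,"rz":0,"x":0,"y":0,"z":0,"gripper":1},{"rx":0,"ry":0,"rz":0,"x":0,"y":0,"z":0,"gripper":1},{"rx":0,"ry":0,"rz":0,"x":0,"y":0,"z":0,"gripper":1},{"rx":0,"ry":0,"rz":0,"x":0,"y":0,"z":0,"gripper":1},{"rx":0,"ry":0,"rz":0,"x":0,"y":0,"z":0,"gripper":1},{"rx":0,"ry":0,"rz":0,"x":0,"y":0,"z":0.002,"gripper":1},{"rx":0,"ry":0,"rz":0,"x":0,"y":0,"z":0,"gripper":1}]'
```

```text
clock: 21.12
position: [0.5465, -0.1273, 0.0563]
ee_rot: [-3.141, -0.0, 1.404]
force: [-0.2, 0.4, 0.0]
opening: 0.0563
clock: 22.0
position: [0.5465, -0.1274, 0.0583]
ee_rot: [-3.141, -0.0, 1.404]
force: [0.5, 0.9, -1.1]
opening: 0.0194
```

```bash
python3 -m crank '[{"rx":0,"ry":0,"rz":0,"x":0.002,"y":0.0115,"z":0,"gripper":1},{"rx":0,"ry":0,"rz":0,"x":0.0039,"y":0.0225,"z":0,"gripper":1},{"rx":0,"ry":0,"rz":0,"x":0.0039,"y":0.0225,"z":0,"gripper":1},{"rx":0,"ry":0,"rz":0,"x":0.0039,"y":0.0225,"z":0,"gripper":1},{"rx":0,"ry":0,"rz":0,"x":0.0039,"y":0.0225,"z":0,"gripper":1}]'
python3 -m crank '[{"rx":0,"ry":0,"rz":0,"x":0.0039,"y":0.0225,"z":0,"gripper":1},{"rx":0,"ry":0,"rz":0,"x":0.0039,"y":0.0225,"z":0,"gripper":1},{"rx":0,"ry":0,"rz":0,"x":0.0039,"y":0.0225,"z":0,"gripper":1},{"rx":0,"ry":0,"rz":0,"x":0,"y":0,"z":0,"gripper":1}]'
```

```text
clock: 22.62
position: [0.5641, -0.0245, 0.0583]
ee_rot: [-3.141, -0.0, 1.404]
force: [0.8, -0.3, -1.9]
opening: 0.0194
clock: 23.12
position: [0.5757, 0.0433, 0.0582]
ee_rot: [-3.141, -0.0, 1.406]
force: [-0.1, -0.2, -1.3]
opening: 0.0192
```

```bash
python3 -m crank '[{"rx":0,"ry":0,"rz":0,"x":0.004,"y":0.0225,"z":0,"gripper":1},{"rx":0,"ry":0,"rz":0,"x":0.004,"y":0.0225,"z":0,"gripper":1},{"rx":0,"ry":0,"rz":0,"x":0.0025,"y":0.0107,"z":0,"gripper":1},{"rx":0,"ry":0,"rz":0,"x":0,"y":0,"z":0,"gripper":1},{"rx":0,"ry":0,"rz":0,"x":0,"y":0,"z":0,"gripper":1}]'
python3 - <<'E'
from h import *
T=cam('top')['frame'][210:310,240:400];S=cam('scene')['frame'][150:270,230:410]
cv2.imwrite('pics/p5.png',np.vstack([cv2.resize(a,(720,int(a.shape[0]*720/a.shape[1])),interpolation=cv2.INTER_CUBIC) for a in (S,)]))
E
```

```text
clock: 23.75
position: [0.5863, 0.0965, 0.0583]
ee_rot: [-3.141, 0.0, 1.403]
force: [-0.3, -0.7, -1.2]
opening: 0.0191
```

View pics/p5.png

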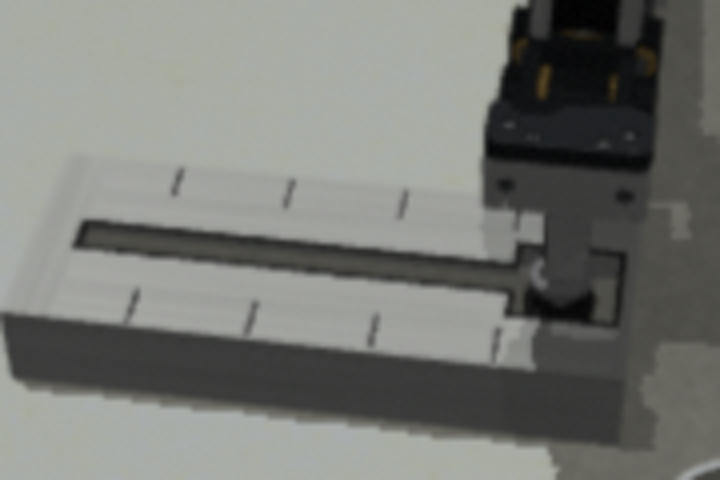

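The stopper (black, 527–593 px) sits inside the opening (507–625 px) about 2 mm to the −y side. I'll nudge it +2.5 mm and lift slowly.

```bash
python3 -m crank '[{"rx":0,"ry":0,"rz":0,"x":0.0005,"y":0.0025,"z":0,"gripper":1},{"rx":0,"ry":0,"rz":0,"x":0,"y":0,"z":0,"gripper":1},{"rx":0,"ry":0,"rz":0,"x":0,"y":0,"z":0.003,"gripper":1},{"rx":0,"ry":0,"rz":0,"x":0,"y":0,"z":0.004,"gripper":1},{"rx":0,"ry":0,"rz":0,"x":0,"y":0,"z":0.004,"gripper":1}]'
```

```text
clock: 24.48
position: [0.5871, 0.0997, 0.07]
ee_rot: [3.141, -0.0, 1.404]
force: [-0.5, 0.4, -1.5]
opening: 0.0195
```

```bash
python3 -m crank '[{"rx":0,"ry":0,"rz":0,"x":0,"y":0,"z":0.008,"gripper":1},{"rx":0,"ry":0,"rz":0,"x":0,"y":0,"z":0.015,"gripper":1},{"rx":0,"ry":0,"rz":0,"x":0,"y":0,"z":0.025,"gripper":1},{"rx":0,"ry":0,"rz":0,"x":0,"y":0,"z":0.04,"gripper":1},{"rx":0,"ry":0,"rz":0,"x":0,"y":0,"z":0.0435,"gripper":1},{"rx":0,"ry":0,"rz":0,"x":-0.0131,"y":-0.046,"z":0,"gripper":1},{"rx":0,"ry":0,"rz":0,"x":-0.0131,"y":-0.046,"z":0,"gripper":1},{"rx":0,"ry":0,"rz":0,"x":-0.0131,"y":-0.046,"z":0,"gripper":1}]'
python3 -m crank '[{"rx":0,"ry":0,"rz":0,"x":-0.0131,"y":-0.046,"z":0,"gripper":1},{"rx":0,"ry":0,"rz":0,"x":-0.0131,"y":-0.046,"z":0,"gripper":1},{"rx":0,"ry":0,"rz":0,"x":-0.0131,"y":-0.046,"z":0,"gripper":1},{"rx":0,"ry":0,"rz":0,"x":-0.0131,"y":-0.046,"z":0,"gripper":1},{"rx":0,"ry":0,"rz":0,"x":-0.0131,"y":-0.046,"z":0,"gripper":1},{"rx":0,"ry":0,"rz":0,"x":-0.0131,"y":-0.046,"z":0,"gripper":1},{"rx":0,"ry":0,"rz":0,"x":0,"y":0,"z":0,"gripper":1},{"rx":0,"ry":0,"rz":0,"x":0,"y":0,"z":-0.04,"gripper":1}]'
python3 -m crank '[{"rx":0,"ry":0,"rz":0,"x":0,"y":0,"z":-0.04,"gripper":1},{"rx":0,"ry":0,"rz":0,"x":0,"y":0,"z":-0.04,"gripper":1},{"rx":0,"ry":0,"rz":0,"x":0,"y":0,"z":-0.025,"gripper":1},{"rx":0,"ry":0,"rz":0,"x":0,"y":0,"z":-0.01,"gripper":1},{"rx":0,"ry":0,"rz":0,"x":0,"y":0,"z":-0.002,"gripper":1},{"rx":0,"ry":0,"rz":0,"x":0,"y":0,"z":-0.001,"gripper":1},{"rx":0,"ry":0,"rz":0,"x":0,"y":0,"z":0,"gripper":1},{"rx":0,"ry":0,"rz":0,"x":0,"y":0,"z":0,"gripper":1}]'
```

```text
clock: 25.48
position: [0.5473, -0.0395, 0.2023]
ee_rot: [3.14, 0.0, 1.404]
force: [1.0, 0.4, -1.5]
opening: 0.0194
clock: 26.48
position: [0.4712, -0.3163, 0.1649]
ee_rot: [3.134, 0.005, 1.403]
force: [0.3, 0.2, -2.1]
opening: 0.0196
clock: 27.48
position: [0.4694, -0.3146, 0.0437]
ee_rot: [3.141, 0.001, 1.404]
force: [0.8, 0.6, -1.4]
opening: 0.0196
```

```bash
for i in 1 2; do :; done; python3 -m crank '[{"rx":0,"ry":0,"rz":0,"x":0,"y":0,"z":-0.0015,"gripper":1},{"rx":0,"ry":0,"rz":0,"x":0,"y":0,"z":0,"gripper":1},{"rx":0,"ry":0,"rz":0,"x":0,"y":0,"z":0,"gripper":1}]'
python3 -m crank '[{"rx":0,"ry":0,"rz":0,"x":0,"y":0,"z":-0.001,"gripper":1},{"rx":0,"ry":0,"rz":0,"x":0,"y":0,"z":0,"gripper":1},{"rx":0,"ry":0,"rz":0,"x":0,"y":0,"z":0,"gripper":1}]'
```

```text
clock: 27.85
position: [0.4692, -0.3145, 0.0417]
ee_rot: [3.141, 0.0, 1.404]
force: [0.5, -0.3, 0.1]
opening: 0.0193
clock: 28.22
position: [0.4693, -0.3146, 0.0417]
ee_rot: [3.141, 0.0, 1.404]
force: [-2.2, 1.5, 7.6]
opening: 0.0196
```

```bash
python3 -m crank '[{"rx":0,"ry":0,"rz":0,"x":0,"y":0,"z":0.001,"gripper":1},{"rx":0,"ry":0,"rz":0,"x":0,"y":0,"z":0,"gripper":1},{"rx":0,"ry":0,"rz":0,"x":0,"y":0,"z":0,"gripper":-0.2},{"rx":0,"ry":0,"rz":0,"x":0,"y":0,"z":0,"gripper":-0.2},{"rx":0,"ry":0,"rz":0,"x":0,"y":0,"z":0,"gripper":-0.2},{"rx":0,"ry":0,"rz":0,"x":0,"y":0,"z":0,"gripper":-0.2},{"rx":0,"ry":0,"rz":0,"x":0,"y":0,"z":0.02,"gripper":-0.2},{"rx":0,"ry":0,"rz":0,"x":0,"y":0,"z":0.04,"gripper":-0.2}]'
python3 -m crank '[{"rx":0,"ry":0,"rz":0,"x":0,"y":0,"z":0.05,"gripper":-0.5},{"rx":0,"ry":0,"rz":0,"x":0,"y":0,"z":0.0495,"gripper":-0.5},{"rx":0,"ry":0,"rz":0,"x":0,"y":0.02,"z":0,"gripper":-0.5},{"rx":0,"ry":0,"rz":0,"x":0,"y":0.04,"z":0,"gripper":-0.5},{"rx":0,"ry":0,"rz":0,"x":-0.01,"y":0.05,"z":0,"gripper":-0.5},{"rx":0,"ry":0,"rz":0,"x":-0.01,"y":0.05,"z":0,"gripper":-0.5},{"rx":0,"ry":0,"rz":0,"x":-0.01,"y":0.05,"z":0,"gripper":-0.5},{"rx":0,"ry":0,"rz":0,"x":-0.01,"y":0.05,"z":0,"gripper":-0.5}]'
python3 - <<'E'
from h import *
T=cam('top')['frame'];S=cam('scene')['frame']
a=cv2.resize(T[250:385,410:530],None,fx=2.5,fy=2.5,interpolation=2);b=cv2.resize(S[140:245,105:225],None,fx=2.5,fy=2.5,interpolation=2);d=cv2.resize(T[200:370,130:240],None,fx=2,fy=2,interpolation=2)
o=np.zeros((610,530,3),np.uint8);o[:337,:300]=a;o[340:602,:300]=b;o[:340,305:525]=d;cv2.imwrite('pics/p6.png',o[:600])
E
```

```text
clock: 29.22
position: [0.4682, -0.3135, 0.1017]
ee_rot: [-3.139, -0.002, 1.403]
force: [-0.8, -0.0, 0.1]
opening: 0.0561
clock: 30.22
position: [0.4278, -0.0522, 0.2005]
ee_rot: [-3.141, -0.0, 1.403]
force: [1.0, 1.4, -0.1]
opening: 0.0705Traceback (most recent call last):
  File "<stdin>", line 4, in <module>
ValueError: could not broadcast input array from shape (338,300,3) into shape (337,300,3)
```

Run:
```python
from h import *
T=cam('top')['frame'];S=cam('scene')['frame']
f=lambda a:cv2.resize(a,(260,290),interpolation=2)
cv2.imwrite('pics/p6.png',np.hstack([f(T[250:385,410:530]),f(S[140:245,105:225]),f(T[225:370,130:240])]))
```

```text
(no output)
```

View pics/p6.png

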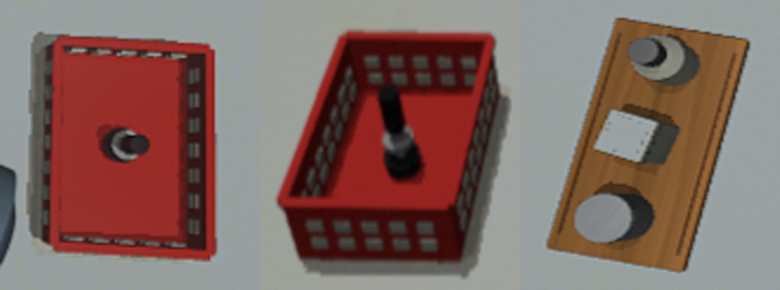

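The plug stands upright in the middle of the basket floor, and all three containers still stand on the board. Next I'll put the canister back.

```bash
python3 -m crank '[{"rx":0,"ry":0,"rz":0,"x":-0.0007,"y":0.0463,"z":0,"gripper":-0.5},{"rx":0,"ry":0,"rz":0,"x":-0.0007,"y":0.0463,"z":0,"gripper":-0.5},{"rx":0,"ry":0,"rz":0,"x":-0.0007,"y":0.0463,"z":0,"gripper":-0.5},{"rx":0,"ry":0,"rz":0,"x":-0.0007,"y":0.0463,"z":0,"gripper":-0.5},{"rx":0,"ry":0,"rz":0,"x":-0.0007,"y":0.0463,"z":0,"gripper":-0.5},{"rx":0,"ry":0,"rz":0,"x":-0.0007,"y":0.0463,"z":0,"gripper":-0.5},{"rx":0,"ry":0,"rz":0,"x":-0.0007,"y":0.0463,"z":0,"gripper":-0.5},{"rx":0,"ry":0,"rz":0,"x":-0.0007,"y":0.0463,"z":0,"gripper":-0.5}]'
python3 -m crank '[{"rx":0,"ry":0,"rz":0,"x":0,"y":0,"z":0,"gripper":-0.5},{"rx":0,"ry":0,"rz":0,"x":0,"y":0,"z":0,"gripper":-0.5},{"rx":0,"ry":0,"rz":0,"x":0,"y":0,"z":-0.04,"gripper":-0.5},{"rx":0,"ry":0,"rz":0,"x":0,"y":0,"z":-0.04,"gripper":-0.5},{"rx":0,"ry":0,"rz":0,"x":0,"y":0,"z":-0.04,"gripper":-0.5},{"rx":0,"ry":0,"rz":0,"x":0,"y":0,"z":-0.03,"gripper":-0.5},{"rx":0,"ry":0,"rz":0,"x":0,"y":0,"z":-0.01,"gripper":-0.5},{"rx":0,"ry":0,"rz":0,"x":0,"y":0,"z":0,"gripper":-0.5}]'
python3 -m crank '[{"rx":0,"ry":0,"rz":0,"x":0,"y":0,"z":0,"gripper":1},{"rx":0,"ry":0,"rz":0,"x":0,"y":0,"z":0,"gripper":1},{"rx":0,"ry":0,"rz":0,"x":0,"y":0,"z":0,"gripper":1},{"rx":0,"ry":0,"rz":0,"x":0,"y":0,"z":0,"gripper":1},{"rx":0,"ry":0,"rz":0,"x":0,"y":0,"z":0,"gripper":1}]'
```

```text
clock: 31.42
position: [0.4242, 0.3167, 0.2007]
ee_rot: [3.142, 0.0, 1.402]
force: [0.4, -0.8, -0.5]
opening: 0.0703
clock: 32.42
position: [0.4238, 0.3153, 0.0411]
ee_rot: [-3.141, 0.0, 1.402]
force: [-1.1, -0.4, 0.3]
opening: 0.0704
clock: 33.05
position: [0.4243, 0.3164, 0.042]
ee_rot: [3.14, -0.001, 1.404]
force: [-0.4, -1.7, 5.8]
opening: 0.0497
```

```bash
python3 -m crank '[{"rx":0,"ry":0,"rz":0,"x":0,"y":0,"z":0.02,"gripper":1},{"rx":0,"ry":0,"rz":0,"x":0,"y":0,"z":0.035,"gripper":1},{"rx":0,"ry":0,"rz":0,"x":0,"y":0,"z":0.04,"gripper":1},{"rx":0,"ry":0,"rz":0,"x":0,"y":0,"z":0.04,"gripper":1},{"rx":0,"ry":0,"rz":0,"x":0,"y":0,"z":0.025,"gripper":1},{"rx":0,"ry":0,"rz":0,"x":0.0098,"y":-0.03,"z":0,"gripper":1},{"rx":0,"ry":0,"rz":0,"x":0.0146,"y":-0.045,"z":0,"gripper":1},{"rx":0,"ry":0,"rz":0,"x":0.0146,"y":-0.045,"z":0,"gripper":1}]'
python3 -m crank '[{"rx":0,"ry":0,"rz":0,"x":0.0146,"y":-0.045,"z":0,"gripper":1},{"rx":0,"ry":0,"rz":0,"x":0.0146,"y":-0.045,"z":0,"gripper":1},{"rx":0,"ry":0,"rz":0,"x":0.0146,"y":-0.045,"z":0,"gripper":1},{"rx":0,"ry":0,"rz":0,"x":0.0146,"y":-0.045,"z":0,"gripper":1},{"rx":0,"ry":0,"rz":0,"x":0.0146,"y":-0.045,"z":0,"gripper":1},{"rx":0,"ry":0,"rz":0,"x":0.0146,"y":-0.043,"z":0,"gripper":1},{"rx":0,"ry":0,"rz":0,"x":0,"y":0,"z":0,"gripper":1},{"rx":0,"ry":0,"rz":0,"x":0,"y":0,"z":-0.03,"gripper":1}]'
python3 -m crank '[{"rx":0,"ry":0,"rz":0,"x":0,"y":0,"z":-0.045,"gripper":1},{"rx":0,"ry":0,"rz":0,"x":0,"y":0,"z":-0.035,"gripper":1},{"rx":0,"ry":0,"rz":0,"x":0,"y":0,"z":-0.015,"gripper":1},{"rx":0,"ry":0,"rz":0,"x":0,"y":0,"z":-0.004,"gripper":1},{"rx":0,"ry":0,"rz":0,"x":0,"y":0,"z":-0.001,"gripper":1},{"rx":0,"ry":0,"rz":0,"x":0,"y":0,"z":0,"gripper":1},{"rx":0,"ry":0,"rz":0,"x":0,"y":0,"z":0,"gripper":1}]'
```

```text
clock: 34.05
position: [0.4617, 0.195, 0.1999]
ee_rot: [-3.14, 0.001, 1.405]
force: [-0.3, -0.4, -3.1]
opening: 0.0492
clock: 35.05
position: [0.5512, -0.0721, 0.1722]
ee_rot: [3.138, 0.0, 1.403]
force: [0.3, -0.6, -3.4]
opening: 0.0498
clock: 35.92
position: [0.551, -0.0722, 0.072]
ee_rot: [3.139, 0.0, 1.403]
force: [-0.5, -0.2, -0.7]
opening: 0.0496
```

```bash
python3 -m crank '[{"rx":0,"ry":0,"rz":0,"x":0,"y":0,"z":0,"gripper":-0.5},{"rx":0,"ry":0,"rz":0,"x":0,"y":0,"z":0,"gripper":-0.5},{"rx":0,"ry":0,"rz":0,"x":0,"y":0,"z":0,"gripper":-0.5},{"rx":0,"ry":0,"rz":0,"x":0,"y":0,"z":0,"gripper":-0.5},{"rx":0,"ry":0,"rz":0,"x":0,"y":0,"z":0.03,"gripper":-0.5},{"rx":0,"ry":0,"rz":0,"x":0,"y":0,"z":0.05,"gripper":-0.5},{"rx":0,"ry":0,"rz":0,"x":0,"y":0,"z":0.05,"gripper":-0.5}]'
python3 -m crank '[{"rx":0,"ry":0,"rz":-2,"x":-0.006,"y":0.05,"z":0,"gripper":-0.5},{"rx":0,"ry":0,"rz":-2,"x":-0.006,"y":0.05,"z":0,"gripper":-0.5},{"rx":0,"ry":0,"rz":-2,"x":-0.006,"y":0.05,"z":0,"gripper":-0.5},{"rx":0,"ry":0,"rz":-2.1,"x":-0.006,"y":0.05,"z":0,"gripper":-0.5},{"rx":0,"ry":0,"rz":0,"x":-0.006,"y":0.05,"z":0,"gripper":-0.5},{"rx":0,"ry":0,"rz":0,"x":-0.006,"y":0.05,"z":0,"gripper":-0.5},{"rx":0,"ry":0,"rz":0,"x":-0.006,"y":0.05,"z":0,"gripper":-0.5},{"rx":0,"ry":0,"rz":0,"x":-0.001,"y":0.0224,"z":0,"gripper":-0.5}]'
python3 -m crank '[{"rx":0,"ry":0,"rz":0,"x":0,"y":0,"z":0,"gripper":-0.5},{"rx":0,"ry":0,"rz":0,"x":0,"y":0,"z":-0.04,"gripper":-0.5},{"rx":0,"ry":0,"rz":0,"x":0,"y":0,"z":-0.04,"gripper":-0.5},{"rx":0,"ry":0,"rz":0,"x":0,"y":0,"z":-0.04,"gripper":-0.5},{"rx":0,"ry":0,"rz":0,"x":0,"y":0,"z":-0.03,"gripper":-0.5},{"rx":0,"ry":0,"rz":0,"x":0,"y":0,"z":-0.01,"gripper":-0.5},{"rx":0,"ry":0,"rz":0,"x":0,"y":0,"z":0,"gripper":-0.5}]'
python3 -m crank '[{"rx":0,"ry":0,"rz":0,"x":0,"y":0,"z":0,"gripper":1},{"rx":0,"ry":0,"rz":0,"x":0,"y":0,"z":0,"gripper":1},{"rx":0,"ry":0,"rz":0,"x":0,"y":0,"z":0,"gripper":1},{"rx":0,"ry":0,"rz":0,"x":0,"y":0,"z":0,"gripper":1},{"rx":0,"ry":0,"rz":0,"x":0,"y":0,"z":0,"gripper":1}]'
```

```text
clock: 36.8
position: [0.5496, -0.0718, 0.2021]
ee_rot: [-3.141, -0.0, 1.404]
force: [-0.4, 0.9, -0.2]
opening: 0.0707
clock: 37.8
position: [0.5062, 0.3028, 0.2009]
ee_rot: [-3.141, -0.0, 1.265]
force: [0.6, -0.8, 0.1]
opening: 0.0704
clock: 38.67
position: [0.5072, 0.2998, 0.0411]
ee_rot: [-3.141, 0.0, 1.261]
force: [1.0, -0.9, -0.2]
opening: 0.0707
clock: 39.3
position: [0.5076, 0.3007, 0.0418]
ee_rot: [3.141, -0.001, 1.262]
force: [0.1, -0.3, 4.8]
opening: 0.0441
```

```bash
python3 -m crank '[{"rx":0,"ry":0,"rz":0,"x":0,"y":0,"z":0.02,"gripper":1},{"rx":0,"ry":0,"rz":0,"x":0,"y":0,"z":0.035,"gripper":1},{"rx":0,"ry":0,"rz":0,"x":0,"y":0,"z":0.04,"gripper":1},{"rx":0,"ry":0,"rz":0,"x":0,"y":0,"z":0.04,"gripper":1},{"rx":0,"ry":0,"rz":0,"x":0,"y":0,"z":0.025,"gripper":1},{"rx":0,"ry":0,"rz":0,"x":0.004,"y":-0.03,"z":0,"gripper":1},{"rx":0,"ry":0,"rz":0,"x":0.008,"y":-0.045,"z":0,"gripper":1},{"rx":0,"ry":0,"rz":0,"x":0.008,"y":-0.045,"z":0,"gripper":1}]'
python3 -m crank '[{"rx":0,"ry":0,"rz":0,"x":0.01,"y":-0.045,"z":0,"gripper":1},{"rx":0,"ry":0,"rz":0,"x":0.01,"y":-0.045,"z":0,"gripper":1},{"rx":0,"ry":0,"rz":0,"x":0.01,"y":-0.045,"z":0,"gripper":1},{"rx":0,"ry":0,"rz":0,"x":0.0075,"y":-0.041,"z":0,"gripper":1},{"rx":0,"ry":0,"rz":0,"x":0.002,"y":-0.02,"z":0,"gripper":1},{"rx":0,"ry":0,"rz":0,"x":0,"y":0,"z":0,"gripper":1},{"rx":0,"ry":0,"rz":0,"x":0,"y":0,"z":-0.03,"gripper":1},{"rx":0,"ry":0,"rz":0,"x":0,"y":0,"z":-0.045,"gripper":1}]'
python3 -m crank '[{"rx":0,"ry":0,"rz":0,"x":0,"y":0,"z":-0.035,"gripper":1},{"rx":0,"ry":0,"rz":0,"x":0,"y":0,"z":-0.015,"gripper":1},{"rx":0,"ry":0,"rz":0,"x":0,"y":0,"z":-0.004,"gripper":1},{"rx":0,"ry":0,"rz":0,"x":0,"y":0,"z":-0.001,"gripper":1},{"rx":0,"ry":0,"rz":0,"x":0,"y":0,"z":0,"gripper":1},{"rx":0,"ry":0,"rz":0,"x":0,"y":0,"z":0,"gripper":1}]'
```

```text
clock: 40.3
position: [0.5264, 0.1794, 0.2012]
ee_rot: [-3.141, 0.0, 1.263]
force: [0.9, 1.0, -2.9]
opening: 0.0439
clock: 41.3
position: [0.5676, -0.0141, 0.1269]
ee_rot: [3.138, -0.001, 1.264]
force: [-0.2, -0.2, -3.6]
opening: 0.0437
clock: 42.05
position: [0.5672, -0.0157, 0.0719]
ee_rot: [3.14, -0.0, 1.262]
force: [0.8, -0.0, -2.8]
opening: 0.0442
```

```bash
python3 -m crank '[{"rx":0,"ry":0,"rz":0,"x":0,"y":0,"z":-0.001,"gripper":1},{"rx":0,"ry":0,"rz":0,"x":0,"y":0,"z":0,"gripper":1},{"rx":0,"ry":0,"rz":0,"x":0,"y":0,"z":0,"gripper":-0.5},{"rx":0,"ry":0,"rz":0,"x":0,"y":0,"z":0,"gripper":-0.5},{"rx":0,"ry":0,"rz":0,"x":0,"y":0,"z":0,"gripper":-0.5},{"rx":0,"ry":0,"rz":0,"x":0,"y":0,"z":0,"gripper":-0.5},{"rx":0,"ry":0,"rz":0,"x":0,"y":0,"z":0.031,"gripper":-0.5},{"rx":0,"ry":0,"rz":0,"x":0,"y":0,"z":0.05,"gripper":-0.5}]'
python3 -m crank '[{"rx":0,"ry":0,"rz":0,"x":0,"y":0,"z":0.05,"gripper":-0.5},{"rx":0,"ry":0,"rz":2,"x":0.004,"y":0.05,"z":0,"gripper":-0.5},{"rx":0,"ry":0,"rz":2,"x":0.004,"y":0.05,"z":0,"gripper":-0.5},{"rx":0,"ry":0,"rz":2,"x":0.004,"y":0.05,"z":0,"gripper":-0.5},{"rx":0,"ry":0,"rz":2.1,"x":0.004,"y":0.05,"z":0,"gripper":-0.5},{"rx":0,"ry":0,"rz":0,"x":0.004,"y":0.05,"z":0,"gripper":-0.5},{"rx":0,"ry":0,"rz":0,"x":0.004,"y":0.05,"z":0,"gripper":-0.5},{"rx":0,"ry":0,"rz":0,"x":0,"y":0,"z":0,"gripper":-0.5}]'
python3 -m crank '[{"rx":0,"ry":0,"rz":0,"x":0,"y":0,"z":0,"gripper":-0.5},{"rx":0,"ry":0,"rz":0,"x":0,"y":0,"z":-0.04,"gripper":-0.5},{"rx":0,"ry":0,"rz":0,"x":0,"y":0,"z":-0.04,"gripper":-0.5},{"rx":0,"ry":0,"rz":0,"x":0,"y":0,"z":-0.04,"gripper":-0.5},{"rx":0,"ry":0,"rz":0,"x":0,"y":0,"z":-0.03,"gripper":-0.5},{"rx":0,"ry":0,"rz":0,"x":0,"y":0,"z":-0.01,"gripper":-0.5},{"rx":0,"ry":0,"rz":0,"x":0,"y":0,"z":0,"gripper":-0.5}]'
python3 -m crank '[{"rx":0,"ry":0,"rz":0,"x":0,"y":0,"z":0,"gripper":1},{"rx":0,"ry":0,"rz":0,"x":0,"y":0,"z":0,"gripper":1},{"rx":0,"ry":0,"rz":0,"x":0,"y":0,"z":0,"gripper":1},{"rx":0,"ry":0,"rz":0,"x":0,"y":0,"z":0,"gripper":1},{"rx":0,"ry":0,"rz":0,"x":0,"y":0,"z":0,"gripper":1}]'
```

```text
clock: 43.05
position: [0.5649, -0.0152, 0.1498]
ee_rot: [-3.137, 0.0, 1.262]
force: [0.9, -0.7, 0.6]
opening: 0.0707
clock: 44.05
position: [0.59, 0.2874, 0.2005]
ee_rot: [-3.141, -0.0, 1.408]
force: [0.1, -1.2, -0.4]
opening: 0.0707
clock: 44.92
position: [0.5907, 0.2837, 0.0411]
ee_rot: [-3.141, 0.0, 1.402]
force: [-0.2, -0.1, 0.1]
opening: 0.0702
clock: 45.55
position: [0.5913, 0.2847, 0.0421]
ee_rot: [3.14, -0.001, 1.404]
force: [-0.1, -0.9, 5.1]
opening: 0.0475
```

```bash
python3 -m crank '[{"rx":0,"ry":0,"rz":0,"x":0,"y":0,"z":0.02,"gripper":1},{"rx":0,"ry":0,"rz":0,"x":0,"y":0,"z":0.035,"gripper":1},{"rx":0,"ry":0,"rz":0,"x":0,"y":0,"z":0.04,"gripper":1},{"rx":0,"ry":0,"rz":0,"x":0,"y":0,"z":0.04,"gripper":1},{"rx":0,"ry":0,"rz":0,"x":0,"y":0,"z":0.025,"gripper":1},{"rx":0,"ry":0,"rz":0,"x":-0.002,"y":-0.03,"z":0,"gripper":1},{"rx":0,"ry":0,"rz":0,"x":-0.004,"y":-0.045,"z":0,"gripper":1},{"rx":0,"ry":0,"rz":0,"x":-0.004,"y":-0.045,"z":0,"gripper":1}]'
python3 -m crank '[{"rx":0,"ry":0,"rz":0,"x":-0.004,"y":-0.045,"z":0,"gripper":1},{"rx":0,"ry":0,"rz":0,"x":-0.004,"y":-0.045,"z":0,"gripper":1},{"rx":0,"ry":0,"rz":0,"x":-0.002,"y":-0.03,"z":0,"gripper":1},{"rx":0,"ry":0,"rz":0,"x":0,"y":0,"z":0,"gripper":1},{"rx":0,"ry":0,"rz":0,"x":0,"y":0,"z":-0.03,"gripper":1},{"rx":0,"ry":0,"rz":0,"x":0,"y":0,"z":-0.045,"gripper":1},{"rx":0,"ry":0,"rz":0,"x":0,"y":0,"z":-0.035,"gripper":1},{"rx":0,"ry":0,"rz":0,"x":0,"y":0,"z":-0.015,"gripper":1}]'
python3 -m crank '[{"rx":0,"ry":0,"rz":0,"x":0,"y":0,"z":-0.004,"gripper":1},{"rx":0,"ry":0,"rz":0,"x":0,"y":0,"z":-0.0015,"gripper":1},{"rx":0,"ry":0,"rz":0,"x":0,"y":0,"z":0,"gripper":1},{"rx":0,"ry":0,"rz":0,"x":0,"y":0,"z":0,"gripper":1}]'
python3 -m crank '[{"rx":0,"ry":0,"rz":0,"x":0,"y":0,"z":0,"gripper":-0.5},{"rx":0,"ry":0,"rz":0,"x":0,"y":0,"z":0,"gripper":-0.5},{"rx":0,"ry":0,"rz":0,"x":0,"y":0,"z":0,"gripper":-0.5},{"rx":0,"ry":0,"rz":0,"x":0,"y":0,"z":0,"gripper":-0.5},{"rx":0,"ry":0,"rz":0,"x":0,"y":0,"z":0.03,"gripper":-0.5},{"rx":0,"ry":0,"rz":0,"x":0,"y":0,"z":0.05,"gripper":-0.5},{"rx":0,"ry":0,"rz":0,"x":0,"y":0,"z":0.05,"gripper":-0.5}]'
python3 -m crank '[{"rx":0,"ry":0,"rz":0,"x":-0.01,"y":0.05,"z":0,"gripper":-0.5},{"rx":0,"ry":0,"rz":0,"x":-0.01,"y":0.05,"z":0,"gripper":-0.5},{"rx":0,"ry":0,"rz":0,"x":-0.01,"y":0.05,"z":0,"gripper":-0.5},{"rx":0,"ry":0,"rz":0,"x":-0.01,"y":0.05,"z":0,"gripper":-0.5},{"rx":0,"ry":0,"rz":0,"x":-0.01,"y":0.05,"z":0,"gripper":-0.5},{"rx":0,"ry":0,"rz":0,"x":0,"y":0,"z":0,"gripper":-0.5},{"rx":0,"ry":0,"rz":0,"x":0,"y":0,"z":0,"gripper":-0.5}]'
python3 - <<'E'
from h import *
cv2.imwrite('pics/f_t.png',cam('top')['frame']);cv2.imwrite('pics/f_s.png',cam('scene')['frame'])
f=lambda a,y,h,x,w:cv2.resize(a[y:y+h,x:x+w],(int(w*4.5),int(h*4.5)),interpolation=cv2.INTER_CUBIC)
T=cv2.imread('pics/f_t.png');S=cv2.imread('pics/f_s.png');T0=cv2.imread('pics/top0.png')
cv2.imwrite('pics/p7.png',cv2.resize(T[225:315,250:400],None,fx=5.33,fy=5.33,interpolation=cv2.INTER_CUBIC))
cv2.imwrite('pics/p8.png',S)
E
```

```text
clock: 46.55
position: [0.5798, 0.1635, 0.2013]
ee_rot: [-3.141, 0.0, 1.404]
force: [-0.5, 0.3, -2.4]
opening: 0.0469
clock: 47.55
position: [0.5689, 0.0458, 0.0738]
ee_rot: [-3.138, -0.0, 1.405]
force: [0.5, 1.0, -2.2]
opening: 0.0477
clock: 48.05
position: [0.5717, 0.0446, 0.0721]
ee_rot: [3.139, -0.001, 1.403]
force: [-1.0, 1.1, 4.5]
opening: 0.0475
clock: 48.92
position: [0.5701, 0.0445, 0.2015]
ee_rot: [-3.141, 0.0, 1.404]
force: [-0.2, -0.5, 0.2]
opening: 0.0708
clock: 49.8
position: [0.5205, 0.2941, 0.2003]
ee_rot: [-3.142, 0.001, 1.404]
force: [-0.2, -0.3, -0.3]
opening: 0.0706
```

View pics/p7.png

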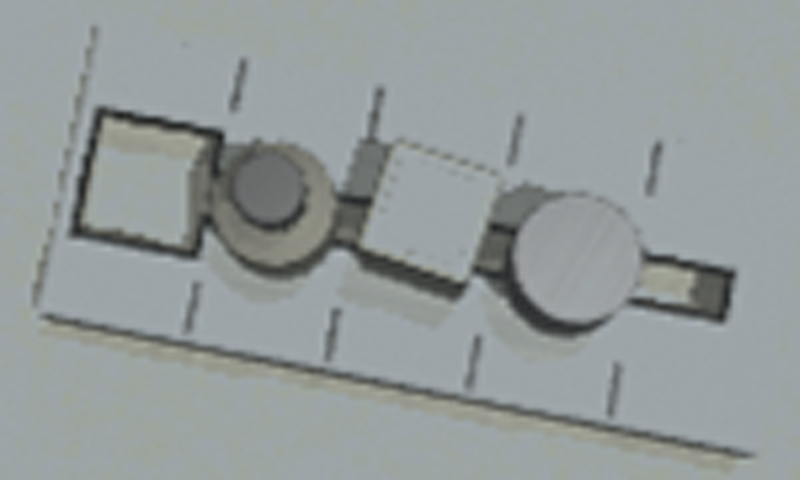

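View pics/p8.png

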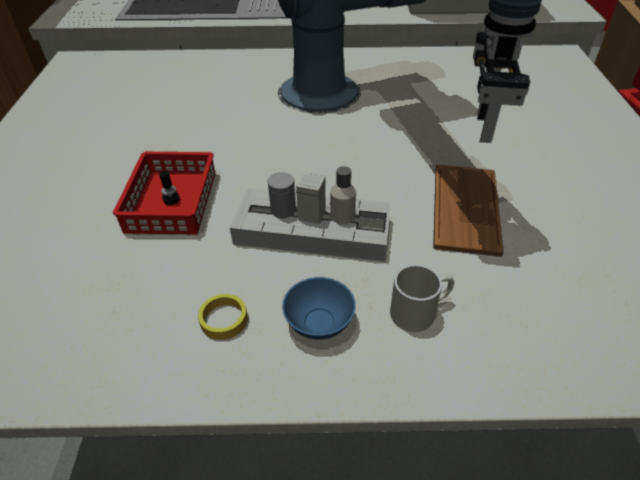

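The top view shows everything upright. The tin is within 1 mm of its start, but the bottle cap at (268,188) and canister at (578,257) are about 3.5–4 mm toward +x compared with the first picture. There is plenty of time, so I'll mend both.

```bash
python3 -m crank '[{"rx":0,"ry":0,"rz":0,"x":0.01,"y":-0.05,"z":0,"gripper":-0.5},{"rx":0,"ry":0,"rz":0,"x":0.01,"y":-0.05,"z":0,"gripper":-0.5},{"rx":0,"ry":0,"rz":0,"x":0.01,"y":-0.05,"z":0,"gripper":-0.5},{"rx":0,"ry":0,"rz":0,"x":0.01,"y":-0.05,"z":0,"gripper":-0.5},{"rx":0,"ry":0,"rz":0,"x":0.01,"y":-0.05,"z":0,"gripper":-0.5},{"rx":0,"ry":0,"rz":0,"x":0,"y":0,"z":0,"gripper":-0.5},{"rx":0,"ry":0,"rz":0,"x":0,"y":0,"z":0,"gripper":-0.5}]'
python3 -m crank '[{"rx":0,"ry":0,"rz":0,"x":0,"y":0,"z":-0.04,"gripper":-0.5},{"rx":0,"ry":0,"rz":0,"x":0,"y":0,"z":-0.04,"gripper":-0.5},{"rx":0,"ry":0,"rz":0,"x":0,"y":0,"z":-0.03,"gripper":-0.5},{"rx":0,"ry":0,"rz":0,"x":0,"y":0,"z":-0.0195,"gripper":-0.5},{"rx":0,"ry":0,"rz":0,"x":0,"y":0,"z":0,"gripper":-0.5}]'
python3 -m crank '[{"rx":0,"ry":0,"rz":0,"x":0,"y":0,"z":0,"gripper":1},{"rx":0,"ry":0,"rz":0,"x":0,"y":0,"z":0,"gripper":1},{"rx":0,"ry":0,"rz":0,"x":0,"y":0,"z":0,"gripper":1},{"rx":0,"ry":0,"rz":0,"x":0,"y":0,"z":0,"gripper":1},{"rx":0,"ry":0,"rz":0,"x":0,"y":0,"z":0,"gripper":1},{"rx":0,"ry":0,"rz":0,"x":0,"y":0,"z":0.003,"gripper":1},{"rx":0,"ry":0,"rz":0,"x":-0.0035,"y":0.0005,"z":0,"gripper":1},{"rx":0,"ry":0,"rz":0,"x":0,"y":0,"z":-0.003,"gripper":1}]'
python3 -m crank '[{"rx":0,"ry":0,"rz":0,"x":0,"y":0,"z":-0.0005,"gripper":1},{"rx":0,"ry":0,"rz":0,"x":0,"y":0,"z":0,"gripper":1},{"rx":0,"ry":0,"rz":0,"x":0,"y":0,"z":0,"gripper":-0.5},{"rx":0,"ry":0,"rz":0,"x":0,"y":0,"z":0,"gripper":-0.5},{"rx":0,"ry":0,"rz":0,"x":0,"y":0,"z":0,"gripper":-0.5},{"rx":0,"ry":0,"rz":0,"x":0,"y":0,"z":0.0305,"gripper":-0.5},{"rx":0,"ry":0,"rz":0,"x":0,"y":0,"z":0.05,"gripper":-0.5},{"rx":0,"ry":0,"rz":0,"x":0,"y":0,"z":0.05,"gripper":-0.5}]'
```

```text
clock: 50.78
position: [0.5703, 0.044, 0.2004]
ee_rot: [-3.141, -0.0, 1.402]
force: [-0.7, -0.0, 0.3]
opening: 0.0706
clock: 51.4
position: [0.5694, 0.0453, 0.0697]
ee_rot: [-3.139, 0.0, 1.405]
force: [-0.5, -0.5, 0.8]
opening: 0.0702
clock: 52.4
position: [0.5662, 0.0452, 0.0721]
ee_rot: [-3.139, 0.0, 1.404]
force: [-10.7, 1.3, 22.7]
opening: 0.0476
clock: 53.4
position: [0.5666, 0.045, 0.2018]
ee_rot: [-3.141, 0.0, 1.403]
force: [0.3, 0.1, -0.0]
opening: 0.0701
```

```bash
python3 -m crank '[{"rx":0,"ry":0,"rz":0,"x":-0.006,"y":-0.039,"z":0,"gripper":-0.5},{"rx":0,"ry":0,"rz":0,"x":-0.006,"y":-0.039,"z":0,"gripper":-0.5},{"rx":0,"ry":0,"rz":0,"x":-0.005,"y":-0.0389,"z":0,"gripper":-0.5},{"rx":0,"ry":0,"rz":0,"x":0,"y":0,"z":0,"gripper":-0.5},{"rx":0,"ry":0,"rz":0,"x":0,"y":0,"z":-0.04,"gripper":-0.5},{"rx":0,"ry":0,"rz":0,"x":0,"y":0,"z":-0.04,"gripper":-0.5},{"rx":0,"ry":0,"rz":0,"x":0,"y":0,"z":-0.03,"gripper":-0.5},{"rx":0,"ry":0,"rz":0,"x":0,"y":0,"z":-0.0195,"gripper":-0.5}]'
python3 -m crank '[{"rx":0,"ry":0,"rz":0,"x":0,"y":0,"z":0,"gripper":1},{"rx":0,"ry":0,"rz":0,"x":0,"y":0,"z":0,"gripper":1},{"rx":0,"ry":0,"rz":0,"x":0,"y":0,"z":0,"gripper":1},{"rx":0,"ry":0,"rz":0,"x":0,"y":0,"z":0,"gripper":1},{"rx":0,"ry":0,"rz":0,"x":0,"y":0,"z":0,"gripper":1},{"rx":0,"ry":0,"rz":0,"x":0,"y":0,"z":0.003,"gripper":1},{"rx":0,"ry":0,"rz":0,"x":-0.0038,"y":0.0005,"z":0,"gripper":1},{"rx":0,"ry":0,"rz":0,"x":0,"y":0,"z":-0.0025,"gripper":1}]'
python3 -m crank '[{"rx":0,"ry":0,"rz":0,"x":0,"y":0,"z":0,"gripper":1},{"rx":0,"ry":0,"rz":0,"x":0,"y":0,"z":0,"gripper":1},{"rx":0,"ry":0,"rz":0,"x":0,"y":0,"z":0,"gripper":-0.5},{"rx":0,"ry":0,"rz":0,"x":0,"y":0,"z":0,"gripper":-0.5},{"rx":0,"ry":0,"rz":0,"x":0,"y":0,"z":0,"gripper":-0.5},{"rx":0,"ry":0,"rz":0,"x":0,"y":0,"z":0.03,"gripper":-0.5},{"rx":0,"ry":0,"rz":0,"x":0,"y":0,"z":0.05,"gripper":-0.5},{"rx":0,"ry":0,"rz":0,"x":0,"y":0,"z":0.05,"gripper":-0.5}]'
python3 -m crank '[{"rx":0,"ry":0,"rz":0,"x":-0.005,"y":0.05,"z":0,"gripper":-0.5},{"rx":0,"ry":0,"rz":0,"x":-0.005,"y":0.05,"z":0,"gripper":-0.5},{"rx":0,"ry":0,"rz":0,"x":-0.005,"y":0.05,"z":0,"gripper":-0.5},{"rx":0,"ry":0,"rz":0,"x":-0.005,"y":0.05,"z":0,"gripper":-0.5},{"rx":0,"ry":0,"rz":0,"x":-0.005,"y":0.05,"z":0,"gripper":-0.5},{"rx":0,"ry":0,"rz":0,"x":-0.005,"y":0.05,"z":0,"gripper":-0.5},{"rx":0,"ry":0,"rz":0,"x":-0.005,"y":0.05,"z":0,"gripper":-0.5},{"rx":0,"ry":0,"rz":0,"x":0,"y":0,"z":0,"gripper":-0.5}]'
python3 - <<'E'
from h import *
T=cam('top')['frame'];S=cam('scene')['frame']
a=cv2.resize(T[225:315,250:400],None,fx=5.33,fy=5.33,interpolation=cv2.INTER_CUBIC)
cv2.imwrite('pics/p9.png',a); cv2.imwrite('pics/p10.png',cv2.resize(S[130:345,100:520],None,fx=1.9,fy=1.9,interpolation=cv2.INTER_CUBIC))
E
```

```text
clock: 54.4
position: [0.5493, -0.0707, 0.0697]
ee_rot: [-3.14, -0.001, 1.404]
force: [0.7, 1.0, -0.1]
opening: 0.0706
clock: 55.4
position: [0.5451, -0.0712, 0.073]
ee_rot: [-3.138, -0.0, 1.404]
force: [-10.8, 2.7, 21.3]
opening: 0.0498
clock: 56.4
position: [0.5459, -0.0713, 0.203]
ee_rot: [-3.141, -0.0, 1.403]
force: [0.2, 1.0, -0.2]
opening: 0.0706
clock: 57.4
position: [0.5104, 0.2811, 0.2016]
ee_rot: [-3.141, -0.0, 1.408]
force: [-0.7, -0.3, 0.8]
opening: 0.0705
```

View pics/p9.png

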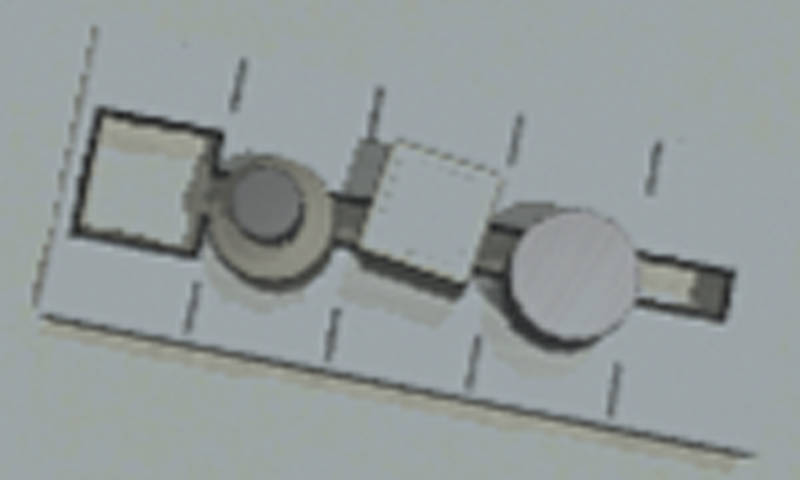

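View pics/p10.png

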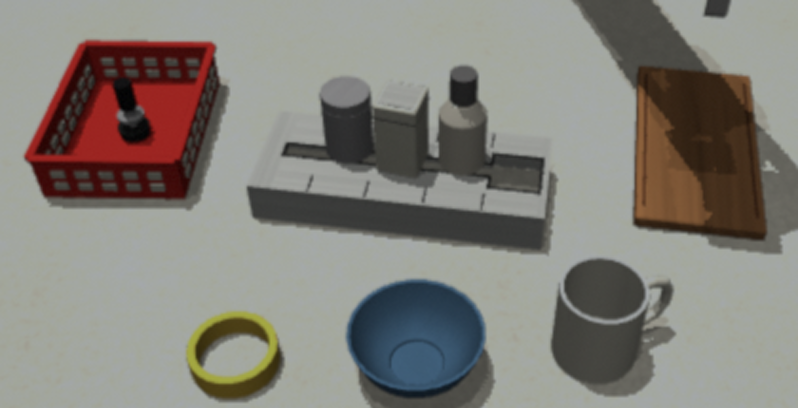

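The bottle cap is now at (267,204) and the canister at (575,274), each within about 2 mm of its start. Everything is upright and the mug, bowl and tape are where they were. I'll hand in.

```bash
python3 -c "from workcell import arm; print(arm.hand_in())"
```

```text
the job is handed in; nothing more can be done
None
```

The job is done and handed in at about 57 s on the clock, well inside the 144 s limit. The bottle, tin and canister went onto the board. I slid the plug along the slot to the wide end and lifted it out with no sign of catching. It was then set on the basket floor, and the three containers went back on the rack.

- **Last pictures:** The plug stands upright near the middle of the basket floor, and all three containers stand upright on the rack. The mug, bowl and tape show no visible movement.
- **Container positions:** After the first return, the bottle and canister were about 3.5–4 mm off along x, so I regripped and moved both. By eye in the top view, each container now sits within about 2 mm of where it started.
- **Disagreements:** The two cameras differed by 2–5 mm in x on the rack items, so I used their averages. During the regrips the wrist force briefly read about 25 N, well below the 120 N limit.

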